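# Show the sample bottle to the code reader

## Task

One of the three cartons behind the bottle rack has been laid on its side: that marks the bottle directly in front of it as the sample. Take that bottle out of the rack and hold it up in the air to the code reader, with its base turned squarely to the lens, centred in front of it and about 80 mm away, cap pointing away from the lens. Touch neither the reader nor the rack with it while showing it, leave the other two bottles, the cartons, the label roll and the pen where they are, and finish while still holding the sample there: do not put it down.

Things in the scene. Friction and masses are not known exactly. Their poses are not given: they have to be found in the camera images.
- rack: fixed white plastic bottle rack, a bar 60 x 240 x 20 mm high with three round nests (30 mm wide, 10 mm deep) in a row along its y axis at y = +80, 0 and -80 mm. Origin at the centre of its underside, x axis across the bar away from the robot, z up
- bottle_1_mid (a point): centre, half-way up, of the small brown glass bottle with a long black cap that stands in the rack nest at rack y = +80 mm. Height 74 mm, so the base is 37 mm below this point along its z axis; body 27 mm diameter up to 41 mm above the base, above that the round cap, 18 mm diameter, good to pinch; 34 g. z axis points from base to cap. The bottle stands on the nest's floor, base 10 mm above the table
- bottle_2_mid (a point): centre, half-way up, of the small brown glass bottle with a long black cap that stands in the rack nest at rack y = 0 mm. Height 74 mm, so the base is 37 mm below this point along its z axis; body 27 mm diameter up to 41 mm above the base, above that the round cap, 18 mm diameter, good to pinch; 34 g. z axis points from base to cap. The bottle stands on the nest's floor, base 10 mm above the table
- bottle_3_mid (a point): centre, half-way up, of the small brown glass bottle with a long black cap that stands in the rack nest at rack y = -80 mm. Height 74 mm, so the base is 37 mm below this point along its z axis; body 27 mm diameter up to 41 mm above the base, above that the round cap, 18 mm diameter, good to pinch; 34 g. z axis points from base to cap. The bottle stands on the nest's floor, base 10 mm above the table
- carton_1_mid (a point): centre of one of the three loose slim folding cartons, about 34 x 34 mm in section, whose centres are about 130 mm behind the nests (+x of the rack), one behind each bottle, in any order. This one stands upright, 135 mm high
- carton_2_mid (a point): centre of one of the three loose slim folding cartons, about 34 x 34 mm in section, whose centres are about 130 mm behind the nests (+x of the rack), one behind each bottle, in any order. This one is laid on its side, 117 mm long, pointing away from the rack, only 34 mm high, so its centre is 17 mm above the table (the standing ones' is 67 mm)
- carton_3_mid (a point): centre of one of the three loose slim folding cartons, about 34 x 34 mm in section, whose centres are about 130 mm behind the nests (+x of the rack), one behind each bottle, in any order. This one stands upright, 135 mm high
- reader_head: head of the fixed code reader: a grey box 50 x 60 x 64 mm with a round lens at the front, held in a metal yoke on a foot plate 110 x 100 mm. It looks upward and towards the robot, 35 degrees off vertical. Origin at the centre of the lens face, 110 mm above the table; z axis points straight out of the lens along its line of sight; the head lies behind it (negative z), x and y run across the lens
- label_roll_mid (a point): centre of a loose white label roll, 68 mm diameter, 26 mm high, lying flat; leave it alone
- pen_mid (a point): centre of a loose marker pen, 135 mm long, 17 mm thick, lying on the table; leave it alone
Not all that is in view belongs to the job. Leave any turquoise look-alike of the part that bears carton_2_mid alone.

How it is judged:
On the way:
1. the bottle in front of the lying carton is held in the fingers, clear above the rack (((y of carton_2_mid in the frame of rack above 0.04 m and height (world z) of bottle_1_mid above 0.075 m and contact force between bottle_1 and the fingers above 0.5 N and contact force between bottle_1 and rack below 0.1 N) or (y of carton_2_mid in the frame of rack between -0.04 and 0.04 m and height (world z) of bottle_2_mid above 0.075 m and contact force between bottle_2 and the fingers above 0.5 N and contact force between bottle_2 and rack below 0.1 N) or (y of carton_2_mid in the frame of rack below -0.04 m and height (world z) of bottle_3_mid above 0.075 m and contact force between bottle_3 and the fingers above 0.5 N and contact force between bottle_3 and rack below 0.1 N))), for 0.2 s.
At the end, for the whole second after the job is handed in: The sample is held in the fingers, touching neither reader nor rack: base 55 to 105 mm from the lens, centre within 20 mm of the line of sight in x and y of the head, axis within 0.25 rad of it, base to the lens; other bottles, cartons, label roll and pen within 15 mm of their places (distance of each of carton_1_mid, carton_2_mid, carton_3_mid, label_roll_mid, pen_mid from where it was at the start of the episode below 0.015 m and ((y of carton_2_mid in the frame of rack above 0.04 m and z of bottle_1_mid in the frame of reader_head between 0.092 and 0.142 m and x of bottle_1_mid in the frame of reader_head between -0.02 and 0.02 m and y of bottle_1_mid in the frame of reader_head between -0.02 and 0.02 m and angle between the z axis of bottle_1_mid and the z axis of reader_head, either way round below 0.25 rad and angle between bottle_1_mid's own z axis and vertical below 1.2 rad and height (world z) of bottle_1_mid above 0.12 m and contact force between bottle_1 and the fingers above 0.5 N and contact force between bottle_1 and reader below 0.1 N and contact force between bottle_1 and rack below 0.1 N and distance of each of bottle_2_mid, bottle_3_mid from where it was at the start of the episode below 0.015 m) or (y of carton_2_mid in the frame of rack between -0.04 and 0.04 m and z of bottle_2_mid in the frame of reader_head between 0.092 and 0.142 m and x of bottle_2_mid in the frame of reader_head between -0.02 and 0.02 m and y of bottle_2_mid in the frame of reader_head between -0.02 and 0.02 m and angle between the z axis of bottle_2_mid and the z axis of reader_head, either way round below 0.25 rad and angle between bottle_2_mid's own z axis and vertical below 1.2 rad and height (world z) of bottle_2_mid above 0.12 m and contact force between bottle_2 and the fingers above 0.5 N and contact force between bottle_2 and reader below 0.1 N and contact force between bottle_2 and rack below 0.1 N and distance of each of bottle_1_mid, bottle_3_mid from where it was at the start of the episode below 0.015 m) or (y of carton_2_mid in the frame of rack below -0.04 m and z of bottle_3_mid in the frame of reader_head between 0.092 and 0.142 m and x of bottle_3_mid in the frame of reader_head between -0.02 and 0.02 m and y of bottle_3_mid in the frame of reader_head between -0.02 and 0.02 m and angle between the z axis of bottle_3_mid and the z axis of reader_head, either way round below 0.25 rad and angle between bottle_3_mid's own z axis and vertical below 1.2 rad and height (world z) of bottle_3_mid above 0.12 m and contact force between bottle_3 and the fingers above 0.5 N and contact force between bottle_3 and reader below 0.1 N and contact force between bottle_3 and rack below 0.1 N and distance of each of bottle_1_mid, bottle_2_mid from where it was at the start of the episode below 0.015 m))); the arm keeps its last pose, push and grip.
It fails at once if a bottle that is not the sample is moved more than 20 mm ((not (y of carton_2_mid in the frame of rack above 0.04 m) and distance of bottle_1_mid from where it was at the start of the episode above 0.02 m) or (not (y of carton_2_mid in the frame of rack between -0.04 and 0.04 m) and distance of bottle_2_mid from where it was at the start of the episode above 0.02 m) or (not (y of carton_2_mid in the frame of rack below -0.04 m) and distance of bottle_3_mid from where it was at the start of the episode above 0.02 m)).
It fails at once if a carton, the label roll or the pen is moved more than 20 mm (distance of any of carton_1_mid, carton_2_mid, carton_3_mid, label_roll_mid, pen_mid from where it was at the start of the episode above 0.02 m).
It also fails if it takes over 32 s, if anything falls off the work surface, if the arm or the gripper's body presses on something with over 40 N, if the wrist force passes 120 N, or if a joint passes its speed limit or range.

## Robot

A 6-joint arm with a two-finger parallel gripper is mounted at the origin on a cart in front of the work surface, level with it; the furniture and walls round the work are solid. World frame = base frame: x ahead of the robot, y to its left, z up, the work surface at z = 0. Lengths are in m, angles in rad, forces in N, time in s.
With the tool pointing down it reaches from about 0.3 to 0.875 m from the base axis. Payload 6.4 kg.
Tool frame: the origin (TCP) lies between the finger pads; the fingertips stand 11 mm ahead of it and the grasp point (between the pads) lies 8 mm behind it; z points along the fingers, y is the line along which they close (so a half turn about z gives the same grasp; the last joint's range is limited). The gripper opens to 85 mm and grips with 20 to 120 N. Pads are 22 mm wide; open, the fingers measure 114 mm over their backs; the gripper's body (76 mm by 85 mm) begins 54 mm behind the grasp point. The pads swing forward as they close: fully open they stand 13 mm farther back than shut.
Start: joints at [-0.206, 0.181, 1.607, -0, 1.354, -0.206], TCP at [0.575, 0, 0.242] pointing down, gripper open.
Joint ranges: [-2.99, 2.99], [-0.89, 2.07], [0.3, 2.58], [-1.14, 4.28], [0, 2.63], [-3.12, 3.12]. Speed limits (rad/s): [2.57, 2.57, 3.01, 3.14, 3.14, 3.14].

## Interface

Orientations are given as [roll, pitch, yaw] about the fixed x, y, z axes, in that order (R = Rz(yaw) Ry(pitch) Rx(roll)).
In Python, from rig import r gives the robot as it stands.
- The arm moves only by the tool apply_moves, never from a script. Its argument "deltas" is a list that holds one entry, the list of rows, each a list of 7 numbers: the turn, a rotation vector about the world's x, y, z in rad, then the shift along the world's x, y, z in mm, then the closure, from 0 (fully open) to 1 (shut). In form: [[[rx, ry, rz, tx, ty, tz, fingers], ...]]. A call has 1 to 20 rows; each row shifts and turns the commanded pose from where the row before left it; what a row does not reach is not made up. A row lasts 1/8 s, in which the tool goes at most 62.5 mm and 10.7 degrees, less where a joint would pass 70% of its speed; a pose out of reach is approached as far as the arm can. A call with a gripper value outside its range is refused whole. The fingers move at their own pace and stop on an object; the grip force is fixed at half the most. Time passes only in rows, so rows that do not move let the fingers close. It gives the time, the measured TCP pose, the force, the opening and the grip force at its end, in the units of the state.
- r.observe(): the state, without advancing time (a new reading comes with each control period).
- r.capture(name): name is "scene" or "side" or "wrist"; returns (picture, depth): 480x640x3 uint8, blue, green, red; 480x640 float32, m along the optical axis (not along the pixel's ray), 0 where there is no reading.
- r.camera_info(name): a dict with "fovy" (degrees; the focal length in pixels is half the picture's height over the tangent of half this angle, whatever the lens; pixels are square), "cx", "cy" (the principal point, pixels), "R" (3x3) and "t" (3): a world point X has camera coordinates R X + t; the wrist camera has in their place "tool_from_camera" (4x4, takes a point from camera to tool coordinates, whose origin is the TCP and whose axes are the flange's). Camera axes: x right, y down, z forward; pixel columns grow to the right and rows downward; lengths in m; the calibration is good to about 2 mm. A picture is of the moment at which its call begins: read the wrist's pose just before it. camera_info takes no time and is no camera call.
- r.finish_job(): hands the job in; it is judged then, once.
The state is a dict: "time_s": time; "joint_pos": joint angles; "dq": joint speeds; "joint_torque": joint torques, N m; "tool_pos": TCP position; "ee_rot": TCP orientation; "force": force on the tool from outside, world axes, zero at the start; "moment": the same for the moment, N m; "opening": finger opening in m; "finger_force": force on a finger pad.
Only numpy, scipy, OpenCV 4.12 (cv2) and the standard library are available. Lean on these libraries where they do the work, as an engineer would, in place of code of your own. Each camera call takes 0.05 s, during which the arm holds its last target. There are 200 camera calls.

## Working session

There is one attempt and no reset: what is moved stays moved. The work goes in short steps, Python scripts to look and compute and a tool call to move; the robot and the scene stay as the last step left them, time stands still between calls to the robot, and variables do not carry over. Pictures are saved under pics/ and viewed, at most 10 in all, crops included, and the job is handed in when it is done.

Besides the shell and the picture viewer there is one more tool, called by a JSON object that holds its "api" and its "payload". apply_moves: Moves the arm, as the interface text tells. Its arguments: {"type":"object","properties":{"deltas":{"type":"array"}},"required":["deltas"]}

```bash
mkdir -p pics; cat > h.py <<'E'
import numpy as np,cv2
from rig import r
from scipy.spatial.transform import Rotation as Ro
def shot(n,f):
    s=r.observe(); im,d=r.capture(n); cv2.imwrite('pics/%s.png'%f,im); np.savez('pics/%s.npz'%f,im=im,d=d,p=s['tool_pos'],e=s['ee_rot']); return im,d
def world(n,f):
    z=np.load('pics/%s.npz'%f); d=z['d']; i=r.camera_info(n); F=240/np.tan(np.radians(i['fovy']/2))
    v,u=np.mgrid[:480,:640]; P=np.stack([(u-i['cx'])/F*d,(v-i['cy'])/F*d,d],-1)
    if n=='wrist':
        T=np.array(i['tool_from_camera']); P=P@T[:3,:3].T+T[:3,3]; return P@Ro.from_euler('xyz',z['e']).as_matrix().T+z['p']
    return (P-np.array(i['t']))@np.array(i['R'])
E
python3 - <<'E'
from h import *
shot('scene','s0');shot('side','d0');s=r.observe();print(s['ee_rot'],s['opening'],s['time_s'])
for n in('scene','side'):
    i=r.camera_info(n);print(n,-np.array(i['R']).T@np.array(i['t']))
E
```

```text
[-3.14007806e+00 -3.22202014e-04  1.57083903e+00] 0.08527043989388226 0.1
scene [ 0.13731291 -0.59430143  0.79502921]
side [ 0.56844474 -0.89066057  0.52265493]
```

View pics/s0.png

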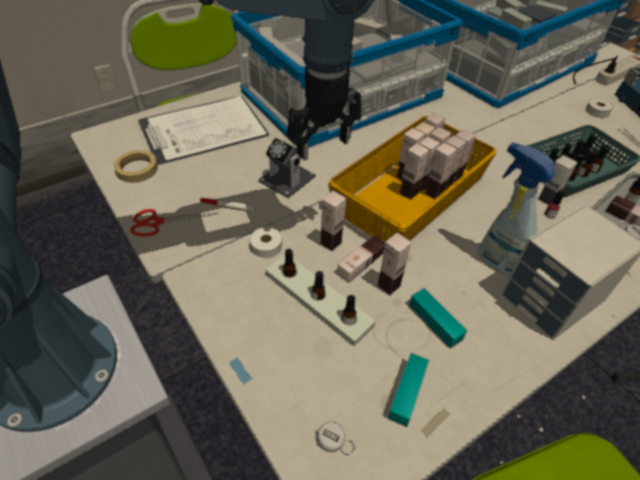

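View pics/d0.png

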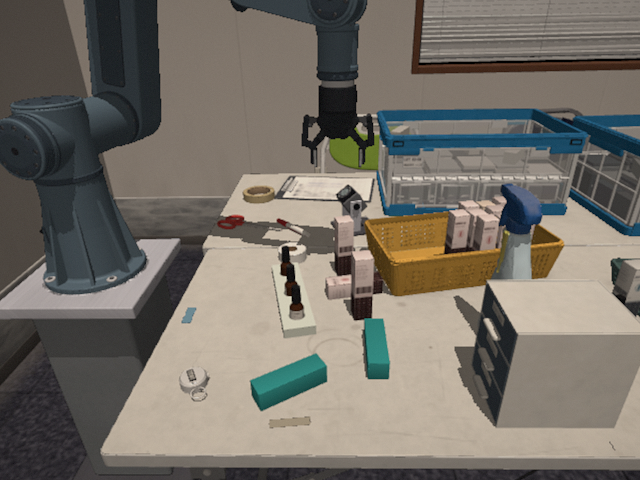

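The scene view shows the bottles at (289,263), (318,285) and (349,310). The lying-carton candidates are the pale one at (360,257), between the standing cartons at (332,221) and (394,263), and two turquoise boxes at (438,316) and (408,388). The pale one fits because it has carton markings and lies in the row behind the middle nest. The reader is at about (285,165). I'll check this in a crop and measure from depth.

```bash
python3 - <<'E'
from h import *
W=world('scene','s0');z=np.load('pics/s0.npz');im=z['im']
c=cv2.resize(im[120:350,240:470],(600,600),interpolation=cv2.INTER_CUBIC);cv2.imwrite('pics/c0.png',c)
V=world('side','d0');jm=np.load('pics/d0.npz')['im']
cv2.imwrite('pics/c1.png',cv2.resize(jm[170:340,250:400],(529,600),interpolation=cv2.INTER_CUBIC))
shot('wrist','w0')
def cl(W,c,rad,z0,z1):
    m=(np.hypot(W[...,0]-c[0],W[...,1]-c[1])<rad)&(W[...,2]>z0)&(W[...,2]<z1);return W[m]
for u,v in[(289,256),(318,278),(349,301),(332,200),(360,257),(396,242)]:
    p=W[v,u];print((u,v),p.round(4))
for W_ in(W,V):
  for b in[(289,256),(318,278),(349,301)]:
    q=cl(W_,W[b[1],b[0]],.03,.06,.09);print('cap',len(q),np.r_[q.mean(0),q.min(0),q.max(0)].round(3))
# rack top corners
m=(abs(W[...,2]-.02)<.004)&(im.min(-1)>120)
k=np.zeros_like(m);k[250:345,260:380]=1;q=W[m&k][:,:2].astype('f4')
print('rack',len(q),cv2.minAreaRect(q))
# reader points
k=np.zeros_like(m);k[130:195,258:315]=1;q=W[k&(W[...,2]>.03)&(W[...,2]<.16)];print('reader',len(q),q.min(0).round(3),q.max(0).round(3))
E
```

```text
(289, 256) [ 0.4559 -0.0628  0.0762]
(318, 278) [ 0.4724 -0.1384  0.0763]
(349, 301) [ 0.4874 -0.2144  0.0804]
(332, 200) [ 0.5817 -0.0261  0.1324]
(360, 257) [ 0.5962 -0.1132  0.033 ]
(396, 242) [ 0.6135 -0.1845  0.134 ]
cap 103 [ 0.458 -0.06   0.075  0.451 -0.066  0.06   0.468 -0.051  0.085]
cap 108 [ 0.475 -0.138  0.075  0.469 -0.144  0.062  0.485 -0.129  0.085]
cap 122 [ 0.492 -0.215  0.075  0.485 -0.222  0.06   0.501 -0.205  0.085]
cap 97 [ 0.46  -0.061  0.074  0.452 -0.068  0.06   0.468 -0.049  0.085]
cap 111 [ 0.478 -0.14   0.074  0.47  -0.146  0.06   0.486 -0.127  0.085]
cap 131 [ 0.495 -0.217  0.074  0.487 -0.222  0.06   0.503 -0.205  0.085]
rack 2037 ((0.4726194441318512, -0.1165991872549057), (0.06242739036679268, 0.2770955264568329), 12.016654014587402)
reader 884 [0.57  0.162 0.03 ] [0.755 0.297 0.122]
```

View pics/c0.png

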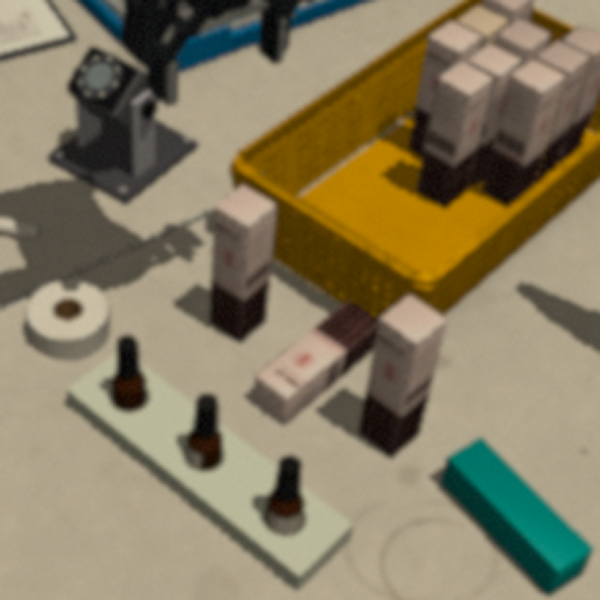

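View pics/w0.png

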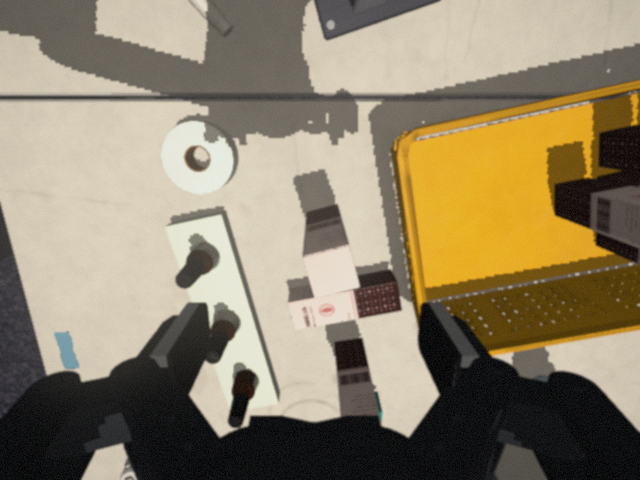

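The crop confirms it: the pale lying carton at crop (315,360) is directly behind the middle bottle at crop (205,430), so bottle_2 is the sample. The turquoise box is off the row. In the wrist view the reader foot is only just in at the top (375,15), so I'll shift +y for a closer look at it.

{"api": "apply_moves", "payload": {"deltas": [[[0, 0, 0, 10, 50, 10, 0], [0, 0, 0, 10, 50, 10, 0], [0, 0, 0, 0, 0, 0, 0], [0, 0, 0, 0, 0, 0, 0]]]}}

```text
time_s: 0.65
tool_pos: [0.5946, 0.0999, 0.2617]
ee_rot: [-3.141, 0.0, 1.572]
force: [-0.2, 0.1, 0.0]
opening: 0.0858
finger_force: 0.0
```

```bash
python3 - <<'E'
from h import *
shot('wrist','w1');W=world('wrist','w1');print(r.observe()['tool_pos'])
q=W[(W[...,2]>.06)&(W[...,2]<.16)&(W[...,1]>.12)&(W[...,1]<.32)&(abs(W[...,0]-.63)<.09)];np.save('q.npy',q)
print(len(q),q.min(0),q.max(0))
q=W[(W[...,2]>.004)&(W[...,2]<.02)&(W[...,1]>.1)&(W[...,1]<.34)&(abs(W[...,0]-.64)<.11)]
print('foot',cv2.minAreaRect(q[:,:2].astype('f4')),len(q))
E
```

```text
[0.59459537 0.09932532 0.26163394]
8450 [0.57145639 0.16621734 0.06117237] [0.65354046 0.25389537 0.12291027]
foot ((0.6221237778663635, 0.21310904622077942), (0.11006791889667511, 0.10006203502416611), 17.428878784179688) 3914
```

View pics/w1.png

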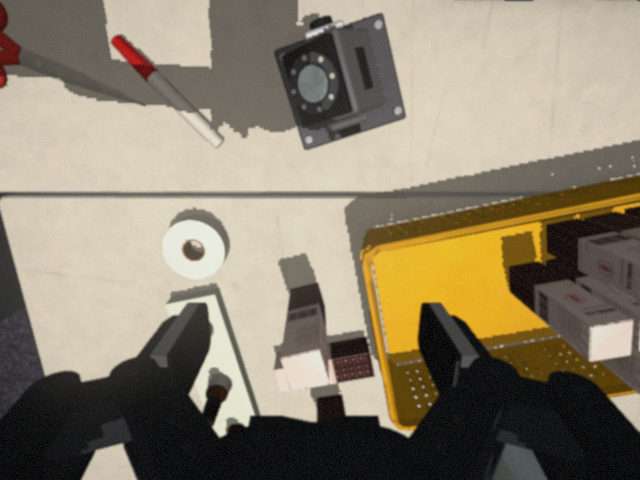

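The wrist view shows the reader with its lens centre at (312,84), facing down-left, which is towards the robot. Next I'll fit the lens face and check the foot yaw.

```bash
python3 - <<'E'
from h import *
W=world('wrist','w1');L=W[84,312];print('lens px',L)
a=np.radians(17.4);t=np.radians(35);n=np.array([-np.sin(t)*np.cos(a),-np.sin(t)*np.sin(a),np.cos(t)])
k=np.zeros((480,640),bool);k[45:130,275:365]=1
q=W[k];q=q[abs((q-L)@n)<.008]
c=q.mean(0);nn=np.linalg.svd(q-c)[2][2];nn*=np.sign(nn[2]);print('normal',n.round(3),nn.round(3),'tilt',np.degrees(np.arccos(nn[2])),'yaw',np.degrees(np.arctan2(-nn[1],-nn[0])))
x=np.array([np.sin(a),-np.cos(a),0]);y=np.cross(n,x);Q=np.c_[(q-L)@x,(q-L)@y]
(cx,cy),wh,an=cv2.minAreaRect(Q.astype('f4'));print(cx,cy,wh,an);C=L+cx*x+cy*y;print('face ctr',C)
for d in(.117,.08):print(d,(L+d*n).round(4))
# bottle caps in w0
W=world('wrist','w0');
m=(np.hypot(W[...,0]-.477,W[...,1]+.137)<.03)&(W[...,2]>.07)&(W[...,2]<.095);q=W[m];print('cap',len(q),q.min(0),q.max(0))
q=q[q[:,2]>.08];print(len(q),q.mean(0),q.min(0),q.max(0))
E
```

```text
lens px [0.59405835 0.20374115 0.10949869]
normal [-0.547 -0.172  0.819] [-0.509 -0.168  0.844] tilt 32.38768412972992 yaw 18.22609835452776
-0.0003810655325651169 0.001349145546555519 (0.04584440961480141, 0.054162491112947464) 89.51190185546875
face ctr [0.59499898 0.20443527 0.11027253]
0.117 [0.53   0.1837 0.2053]
0.08 [0.5503 0.19   0.175 ]
cap 296 [ 0.47216725 -0.14051046  0.07004968] [ 0.48699915 -0.12479866  0.08544964]
189 [ 0.48008066 -0.13277686  0.08349078] [ 0.47216725 -0.14051046  0.0800921 ] [ 0.48699915 -0.12529609  0.08544964]
```

{"api": "apply_moves", "payload": {"deltas": [[[0, 0, 0.043, -23, -47, 0, 0], [0, 0, 0.043, -23, -47, 0, 0], [0, 0, 0.043, -23, -47, -30, 0], [0, 0, 0.043, -23, -47, -40, 0], [0, 0, 0.043, -23, -47, -30, 0], [0, 0, 0, 0, 0, 0, 0], [0, 0, 0, 0, 0, 0, 0]]]}}

```text
time_s: 1.58
tool_pos: [0.4812, -0.1333, 0.1647]
ee_rot: [3.141, -0.0, 1.783]
force: [0.3, 0.3, 0.4]
opening: 0.0852
finger_force: 0.0
```

```bash
python3 - <<'E'
from h import *
shot('wrist','w2');W=world('wrist','w2');s=r.observe();print(s['tool_pos'],s['ee_rot'])
m=(np.hypot(W[...,0]-.478,W[...,1]+.136)<.02)&(W[...,2]>.055)&(W[...,2]<.095);q=W[m];print(len(q),q.min(0),q.max(0))
q=q[q[:,2]>.078];print(len(q),q.mean(0),np.median(q,0),q.min(0),q.max(0))
E
```

```text
[ 0.48179356 -0.1327806   0.16516186] [3.14033287e+00 6.47019803e-04 1.78481942e+00]
823 [ 0.46892171 -0.14181326  0.05513049] [ 0.4864764  -0.12487593  0.08553115]
517 [ 0.4783392  -0.13307901  0.08316635] [ 0.47833718 -0.13280387  0.08345493] [ 0.47055808 -0.14181326  0.07800773] [ 0.4864764  -0.12600112  0.08553115]
```

View pics/w2.png

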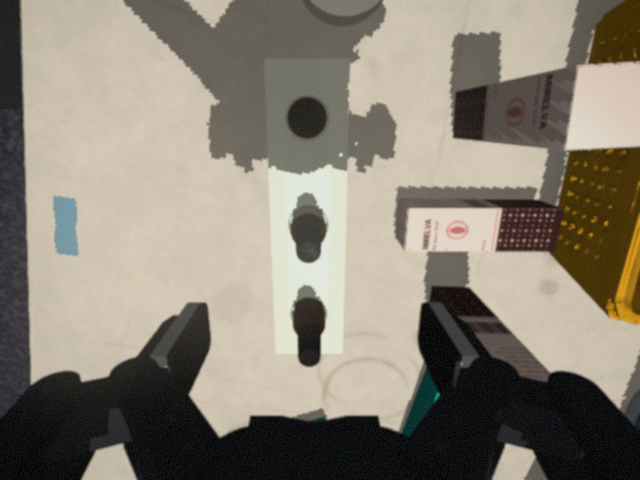

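The view shows the caps in line at (307,118), (309,245) and (309,350). The middle one sits level with the lying carton at (480,230). I'll descend onto it and close.

{"api": "apply_moves", "payload": {"deltas": [[[0, 0, 0, -3, -1, -30, 0], [0, 0, 0, 0, 0, -30, 0], [0, 0, 0, 0, 0, -25, 0], [0, 0, 0, 0, 0, -15, 0], [0, 0, 0, 0, 0, 0, 0], [0, 0, 0, 0, 0, 0, 1], [0, 0, 0, 0, 0, 0, 1], [0, 0, 0, 0, 0, 0, 1], [0, 0, 0, 0, 0, 0, 1], [0, 0, 0, 0, 0, 0, 1], [0, 0, 0, 0, 0, 0, 1]]]}}

```text
time_s: 3.0
tool_pos: [0.4782, -0.1339, 0.0648]
ee_rot: [-3.141, 0.0, 1.786]
force: [-1.9, -0.9, 5.6]
opening: 0.0151
finger_force: 58.1
```

{"api": "apply_moves", "payload": {"deltas": [[[0, 0, 0, 0, 0, 10, 1], [0, 0, 0, 0, 0, 25, 1], [0, 0, 0, 0, 0, 40, 1], [0, 0, 0, 0, 0, 40, 1], [0, 0, 0, 0, 0, 40, 1], [0, 0, 0, 0, 0, 40, 1], [0, 0, 0, 0, 0, 0, 1], [0, 0, 0, 0, 0, 0, 1]]]}}

```text
time_s: 4.0
tool_pos: [0.4778, -0.1333, 0.2589]
ee_rot: [-3.141, -0.0, 1.786]
force: [0.3, 0.3, -0.7]
opening: 0.0154
finger_force: 58.0
```

```bash
python3 - <<'E'
from h import *
shot('side','d1');im,_=shot('wrist','w3');jm=cv2.imread('pics/d1.png')
cv2.imwrite('pics/c3.png',np.hstack([cv2.resize(jm[150:350,200:400],(400,400)),cv2.resize(im[120:480,140:500],(400,400))]))
s=r.observe();print(s['tool_pos'],s['ee_rot'],s['opening'],s['finger_force'],s['joint_pos'])
a=np.radians(17.6);t=np.radians(35);n=np.array([-np.sin(t)*np.cos(a),-np.sin(t)*np.sin(a),np.cos(t)]);L=np.array([.5945,.204,.110])
tcp=L+n*(.080+.055);print('tcp target',tcp,'delta mm',(tcp-s['tool_pos'])*1e3)
z=Ro.from_euler('xyz',s['ee_rot']).as_matrix()[:,2];ax=np.cross(z,-n);print('rotvec',ax/np.linalg.norm(ax)*np.arccos(z@-n))
E
```

```text
[ 0.47735403 -0.13312338  0.25783329] [-3.13956364e+00 -1.87474966e-03  1.78576491e+00] 0.015348595979873913 58.02158480728394 [-5.12005128e-01 -1.16683685e-02  1.78210966e+00  5.33163057e-05
  1.37391340e+00 -7.26986115e-01]
tcp target [0.52069176 0.18058665 0.22058553] delta mm [ 43.33773131 313.71003081 -37.24776312]
rotvec [ 0.18355731 -0.58457339 -0.00125496]
```

View pics/c3.png

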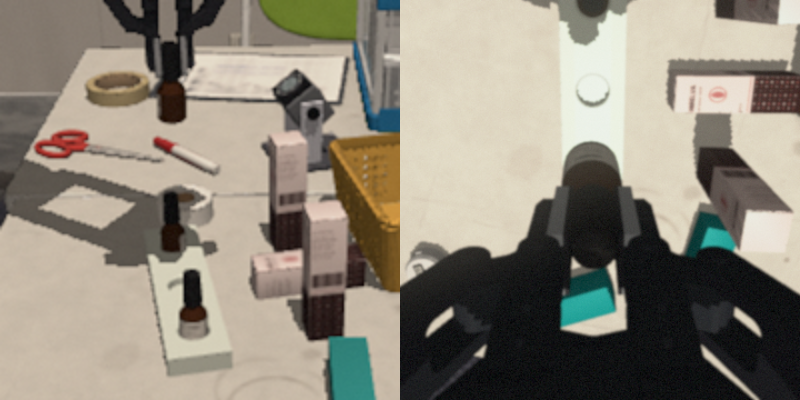

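The side crop shows the bottle hanging straight below the fingers at crop (172,85), with its nest empty and the others untouched. Next I carry it over and tilt it.

{"api": "apply_moves", "payload": {"deltas": [[[0, 0, 0, 5, 25, 0, 1], [0, 0, 0, 5, 35, 0, 1], [0.02, -0.065, 0, 5, 40, 0, 1], [0.03, -0.095, 0, 5, 40, 0, 1], [0.03, -0.095, 0, 5, 40, 0, 1], [0.03, -0.095, 0, 5, 40, 0, 1], [0.03, -0.095, 0, 5, 40, 0, 1], [0.03, -0.095, 0, 5, 34, 0, 1], [0.014, -0.045, 0, 3, 20, -12, 1], [0, 0, 0, 0, 0, -15, 1], [0, 0, 0, 0, 0, -10, 1], [0, 0, 0, 0, 0, 0, 1], [0, 0, 0, 0, 0, 0, 1], [0, 0, 0, 0, 0, 0, 1]]]}}

```text
time_s: 5.85
tool_pos: [0.5218, 0.18, 0.2231]
ee_rot: [2.529, -0.051, 1.801]
force: [0.1, -0.0, -0.5]
opening: 0.0157
finger_force: 58.0
```

```bash
python3 - <<'E'
from h import *
shot('scene','s4');shot('side','d4');i=cv2.imread('pics/s4.png');j=cv2.imread('pics/d4.png')
cv2.imwrite('pics/c4.png',np.hstack([cv2.resize(i[80:330,220:470],(400,400)),cv2.resize(j[110:360,220:470],(400,400))]))
s=r.observe();R=Ro.from_euler('xyz',s['ee_rot']).as_matrix()
a=np.radians(17.6);t=np.radians(35);n=np.array([-np.sin(t)*np.cos(a),-np.sin(t)*np.sin(a),np.cos(t)]);L=np.array([.5945,.204,.110])
b=s['tool_pos']+R[:,2]*.018;d=b-L;print('along',d@n,'off',d-(d@n)*n,'ang',np.arccos(-R[:,2]@n),s['finger_force'],s['opening'],s['force'])
W=world('side','d4');q=W[(np.linalg.norm(W-b,axis=-1)<.035)];u=(q-b)@n;
for lo,hi in((-.037,-.02),(-.02,.0)):
    m=(u>lo)&(u<hi);e=q[m]-b;e-=np.outer(e@n,n);print(m.sum(),e.mean(0).round(4))
E
```

```text
along 0.11851721827190993 off [ 0.00178196 -0.00013998  0.0011597 ] ang 0.0037908985818287046 57.982402752459166 0.015466746238892673 [-0.42983409 -0.61954463  0.33418843]
51 [ 0.0024 -0.0103 -0.0006]
86 [ 0.002  -0.0095 -0.0007]
```

View pics/c4.png

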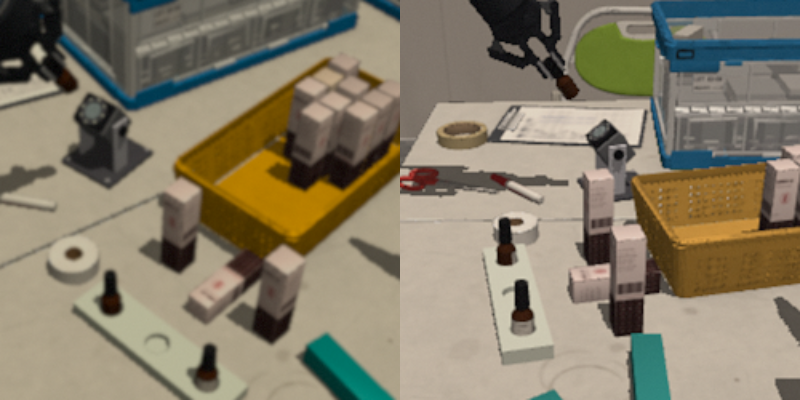

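Both crops show the bottle held with its base facing the lens: scene crop (68,80) over the lens at (90,110), and side crop (568,88) over the reader at (605,135). By measurement it is 118.5 mm out, about 2 mm off the line of sight and aligned with it. Everything else is undisturbed, so I'm handing in.

```bash
python3 -c "
from rig import r
print(r.finish_job())"
```

```text
the job is handed in; nothing more can be done
None
```

I handed the job in with the sample, the middle bottle (bottle_2), still held up to the reader: base about 81 mm from the lens, about 2 mm off its line of sight, cap pointing away; no verdict came back.

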